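# Hold an offcut in the sawing board

### The arm

A 6-joint arm with a two-finger parallel gripper is mounted at the origin on a cart in front of the work surface, level with it; the furniture and walls round the work are solid. World frame = base frame: x ahead of the robot, y to its left, z up, the work surface at z = 0. Lengths are in mm, angles in degrees, forces in N, time in s.
With the tool pointing down it reaches from about 300 to 850 mm from the base axis. Payload 4.2 kg.
Tool frame: the origin (TCP) lies at the very end of the fingers, on their centre line; the grasp point (between the pads) lies env.pinch_z behind it (env.pinch_z is the distance from the TCP to the grasp point, in mm); z points along the fingers, y is the line along which they close (so a half turn about z gives the same grasp; the last joint's range is limited). The gripper opens to 91 mm and grips with 3 to 60 N. Pads are 32 mm wide; open, the fingers measure 118 mm over their backs; the gripper's body (76 mm by 178 mm) begins 60 mm behind the grasp point.
Start: joints at [-69.672, 18.312, 89.639, -0, 72.044, -1.146], TCP at [210.504, -535.099, 213.976] pointing down, gripper open.
Joint ranges: [-177.97, 177.97], [-48.28, 115.42], [12.27, 149.76], [-77.06, 257.06], [2.81, 150.46], [-146.56, 146.56]. Speed limits (degrees/s): [147.25, 147.25, 180, 180, 180, 180].

### API

Orientations are given as [roll, pitch, yaw] about the fixed x, y, z axes, in that order (R = Rz(yaw) Ry(pitch) Rx(roll)).
In Python, from workcell import state, vision, job_done, env gives the robot as it stands.
- The arm moves only by the tool servo_tool, never from a script. Its argument "rows" is a list of rows, each a list of 5 numbers: the shift along the tool's x, y, z scaled (see below), then the turn about the tool's z scaled (see below), then the opening, from 0 (shut) to 1 (fully open). A call has 1 to 20 rows; each row is the pose to reach, as a shift and turn from the pose commanded when the call began, along the tool's axes at that moment; what a row does not reach only later rows make up. The controller multiplies each number of a shift by 200 mm and each number of a turn by 90 degrees. A row lasts 1/12 s, in which the tool goes at most 41.7 mm and 7.16 degrees, less where a joint would pass 70% of its speed; a pose out of reach is approached as far as the arm can. A call with a number of a shift or a turn outside -1 to 1 is refused whole. A call with a gripper value outside its range is refused whole. The fingers move at their own pace and stop on an object; "force" is the grip in N (left out, the last holds). Time passes only in rows, so rows that repeat a pose let the fingers close. It gives the time, the measured TCP pose, the force, the opening and the grip force at its end, in the units of the state.
- state(): the state, without advancing time (a new reading comes with each control period).
- vision.grab_frame(name): name is "scene" or "side" or "wrist"; returns the picture (480x640x3 uint8, red, green, blue); there is no depth.
- vision.camera_info(name): a dict with "vertical_fov" (degrees; the focal length in pixels is half the picture's height over the tangent of half this angle, whatever the lens; pixels are square), "cx", "cy" (the principal point, pixels), "distortion" ([k1, k2, p1, p2, k3] as OpenCV has them; the pictures are not rectified), "T" (4x4, takes a point from camera to world coordinates). Camera axes: x right, y up, looking along -z (the intrinsics and any distortion apply to the point x, -y, -z); pixel columns grow to the right and rows downward; lengths in mm; the calibration is good to about 2 mm. A picture is of the moment at which its call begins: read the wrist's pose just before it. camera_info takes no time and is no camera call; for the wrist camera it gives the pose at the moment of the call.
- job_done(): hands the job in; it is judged then, once.
The state is a dict: "time_s": time; "qpos": joint angles; "qvel": joint speeds; "effort": joint torques, N m; "ee_pos": TCP position; "ee_rot": TCP orientation; "force": force on the tool from outside, world axes, zero at the start; "torque": the same for the moment, N m; "gripper_width": finger opening in mm; "gripper_force": force on a finger pad.
Only numpy, scipy, OpenCV 4.12 (cv2) and the standard library are available. Lean on these libraries where they do the work, as an engineer would, in place of code of your own. Each camera call takes 0.05 s, during which the arm holds its last target. There are 200 camera calls.

### The job

Lift the loose wooden offcut onto the bed of the sawing board, slide it lengthwise along the low fence until its end is fully home in the slot of the end block, and then hold it ready for the saw: press it with one diagonal push firmly down on the bed and against the fence at the same time. Finish while still holding and pressing it; leave the mug, the tape roll and the pencil where they are.

Things in the scene. Friction and masses are not known exactly. Their poses are not given: they have to be found in the camera images.
- offcut_center (a point): Loose pale wooden offcut, a plain bar 160 mm long, 44 mm wide, 30 mm high, 0.09 to 0.18 kg, lying flat on the bench in front of the robot. This point is its centre, 15 mm above its underside. Own x along its 44 mm width, y along its 160 mm length, z up. Either end may go into the slot.
- home (a point): Point fixed to the sawing board (which cannot move): where the offcut's centre is when it is fully home, flat on the bed, against the fence. 29 mm above the bench. Axes of the sawing board: +x towards the fence, square to it; +y along the fence towards the end block; z up.
- saw_board: Sawing board fixed to the bench, with wooden bed, fence and end block; 100 mm (x) by 210 mm (y). Origin at the centre of its underside on the bench; home lies at (8, 0, 29) mm in its axes, which are parallel to those of home.
- bed: The plywood bed of the sawing board, flat, its upper face 14 mm above the bench, x -50 to 50 mm and y -105 to 105 mm in the axes of the sawing board. Bed, fence and end block are sanded smooth: friction on the offcut about 0.35 (0.28 to 0.42), elsewhere about 0.6. Friction on the bed (and on the slot's bottom, if pushed hard) takes that share of those pushes off the push that reaches the fence. Origin 2 mm above that of saw_board.
- fence: The low wooden fence on the bed's far edge, 20 mm wide, only 12 mm high above the bed, so that 18 mm of the offcut's height stand free above it for the fingers. Inner face at x = 30 mm, from y = -55 to 80 mm in the axes of saw_board. Origin on the bed's upper face at x = y = 0.
- end_block: The wooden end block at the fence's +y end, 45 mm high above the bed, with a slot open towards -y: 33 mm high (bed to lip) and 49 mm wide (fence to cheek), 22.5 mm deep; the mouth is at y = 57.5 mm and the bottom of the slot at y = 80 mm in the axes of saw_board. Origin on the bed's upper face at x = y = 0.
- mug: White mug, 95 mm high, a bystander. Origin at the centre of its underside.
- tape: Roll of masking tape lying flat, 96 mm across, 25 mm high, a bystander. Origin at the centre of its underside.
- pencil: White pencil lying on the bench near its front edge, about 180 mm long, 8 mm thick, a bystander. Origin at the middle of its underside.

How it is judged:
By the outcome, as a careful person would: the job done as asked, in the order asked, and still so for the second after the job is handed in, while the arm keeps its last pose, push and grip.
It also fails if it takes over 48 s, if anything falls off the work surface, if the arm or the gripper's body presses on something with over 40 N, if the wrist force passes 120 N, or if a joint passes its speed limit or range.

## Working session

There is one attempt and no reset: what is moved stays moved. The work goes in short steps, Python scripts to look and compute and a tool call to move; the robot and the scene stay as the last step left them, time stands still between calls to the robot, and variables do not carry over. Pictures are saved under pics/ and viewed, at most 10 in all, crops included, and the job is handed in when it is done.

Besides the shell and the picture viewer there is one more tool, called after "Call:" in YAML: its name, and indented under it one key for each argument. servo_tool: Moves the arm, as the interface text tells. Its arguments: {"type":"object","properties":{"rows":{"type":"array"},"force":{"type":"number"}},"required":["rows"]}

```bash
mkdir -p pics; ls; python3 - <<'E'
from workcell import state, vision, env
import cv2,numpy as np
print(state(), env.pinch_z)
for n in ["scene","side","wrist"]:
    i=vision.camera_info(n); print(n,i)
    if n!="wrist": cv2.imwrite(f"pics/{n}0.png",vision.grab_frame(n)[:,:,::-1])
E
```

```text
pics
{'time_s': 0.0, 'qpos': array([-6.96725332e+01,  1.83514458e+01,  8.97073320e+01,  1.94478599e-03,
        7.20433838e+01, -1.14621544e+00]), 'qvel': array([ 0.07370852, -0.04481478, -0.04783683, -0.01541872,  0.04133486,
        0.03623327]), 'effort': array([ 1.16089272e-03, -4.12460268e+01, -2.31970274e+01,  7.26148998e-02,
        4.54123376e-02, -1.35059254e-04]), 'ee_pos': array([ 210.3226695 , -534.60380935,  213.11596599]), 'ee_rot': array([-1.79897896e+02, -3.89224378e-03,  2.14730775e+01]), 'force': array([-0.3399416 , -0.90399041, -0.27975922]), 'torque': array([ 0.02173574,  0.04918387, -0.00160108]), 'gripper_force': 0.0, 'gripper_width': 90.96504622367554} 18.8
scene {'vertical_fov': 52.915860049652814, 'cx': 322.3370010354692, 'cy': 241.55736844642735, 'distortion': array([-0.11860557,  0.        ,  0.        ,  0.        ,  0.        ]), 'T': array([[ 2.05796050e-01, -7.91594890e-01,  5.75348169e-01,
         1.19588658e+03],
       [ 9.78579176e-01,  1.63134450e-01, -1.25578452e-01,
        -1.54729795e+02],
       [ 5.54815426e-03,  5.88867287e-01,  8.08210700e
[... 466 characters left out ...]

       [-1.44070160e-02,  5.34444559e-01,  8.45080736e-01,
         9.63955907e+02],
       [ 0.00000000e+00,  0.00000000e+00,  0.00000000e+00,
         1.00000000e+00]])}
wrist {'vertical_fov': 67.87948017127998, 'cx': 316.13994307946643, 'cy': 238.5979074914674, 'distortion': array([-0.06715818,  0.        ,  0.        ,  0.        ,  0.        ]), 'T': array([[ 3.66401220e-01,  9.03288289e-01,  2.23204867e-01,
         2.72532072e+02],
       [-9.30455735e-01,  3.56090652e-01,  8.63224945e-02,
        -5.09694888e+02],
       [-1.50706803e-03, -2.39310916e-01,  9.70941818e-01,
         3.85013136e+02],
       [ 0.00000000e+00,  0.00000000e+00,  0.00000000e+00,
         1.00000000e+00]])}
```

View pics/scene0.png

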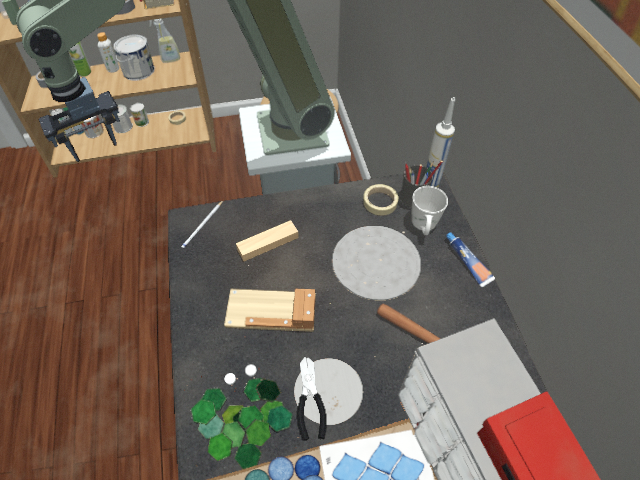

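View pics/side0.png

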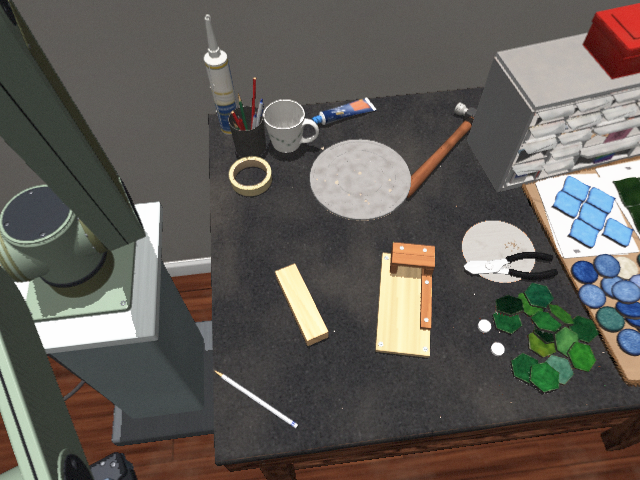

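The side view shows the offcut (corners about (276,270), (297,265), (327,335), (307,345)). It also shows the board (377–437, 243–355), with its fence on the far side and the end block to the robot's left. I'll enlarge this view.

```bash
python3 - <<'E'
import cv2
a=cv2.imread("pics/side0.png")[235:365,265:445]
cv2.imwrite("pics/sidec.png",cv2.resize(a,None,fx=4.4,fy=4.4,interpolation=cv2.INTER_CUBIC))
E
```

```text
(no output)
```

View pics/sidec.png

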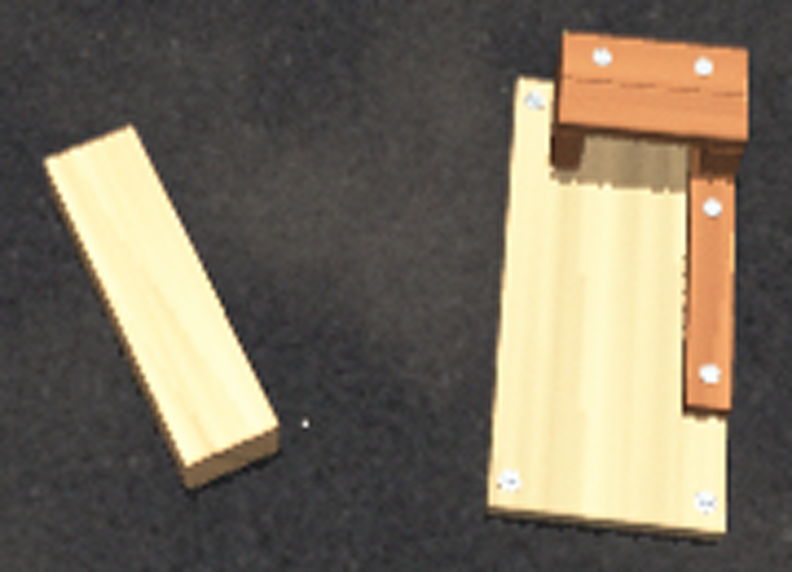

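The crop shows the offcut's top corners at (45,160), (132,126), (279,429) and (186,467). The bed's corners are at (518,77), (489,508) and (725,530), and the fence's near end is at (685,406) and (730,410).

```bash
cat > h.py <<'E'
import numpy as np, cv2
from scipy.optimize import least_squares
def K(i):
    f=240/np.tan(np.radians(i["vertical_fov"]/2)); return np.array([[f,0,i["cx"]],[0,f,i["cy"]],[0,0,1]])
def ray(i,px,z):
    p=cv2.undistortPoints(np.array(px,float).reshape(-1,1,2),K(i),i["distortion"]).reshape(-1,2)
    d=np.c_[p[:,0],-p[:,1],-np.ones(len(p))]@i["T"][:3,:3].T; o=i["T"][:3,3]
    return o+d*((np.asarray(z)-o[2])/d[:,2])[:,None]
def proj(i,P):
    q=(np.asarray(P,float)-i["T"][:3,3])@i["T"][:3,:3]
    return cv2.projectPoints(q*[1,-1,-1],np.zeros(3),np.zeros(3),K(i),i["distortion"])[0].reshape(-1,2)
def fit(i,px,local,x0):
    """pose x,y,yaw(deg) of a body on the bench from pixels of local points"""
    local=np.array(local,float)
    def w(v):
        c,s=np.cos(np.radians(v[2])),np.sin(np.radians(v[2]))
        return local@np.array([[c,s,0],[-s,c,0],[0,0,1]])+[v[0],v[1],0]
    r=least_squares(lambda v:(proj(i,w(v))-px).ravel(),x0)
    return r.x,r.fun.reshape(-1,2).round(1)
BAR=[[-22,80,30],[22,80,30],[22,-80,30],[-22,-80,30]]
BOARD=[[-50,105,14],[-50,-105,14],[50,-105,14],[30,-55,26],[50,-55,26]]
E
python3 - <<'E'
from h import *
from workcell import vision
i=vision.camera_info("side")
c=lambda p:(np.array(p,float)+.5)/4.4-.5+[265,235]
b=c([[45,160],[132,126],[279,429],[186,467]])
print(fit(i,b,BAR,[500,-50,20]))
d=c([[518,77],[489,508],[725,530],[685,406],[730,410],[558,122],[748,141]])
print(fit(i,d[:5],BOARD,[650,-50,0]))
print(ray(i,d[5:],59))
E
```

```text
(array([ 434.98127349, -138.49525519,   16.93105046]), array([[-0.3,  0.2],
       [ 0.4, -0.1],
       [ 0.3, -0.4],
       [-0.4,  0.3]]))
(array([ 635.55866625, -158.7407699 ,  -14.19757169]), array([[-0.4,  0.1],
       [-0.6, -0.5],
       [ 0.3,  0.7],
       [-0. , -0.3],
       [ 0.6, -0. ]]))
[[ 617.97139265  -95.03561637   59.        ]
 [ 698.23261737 -115.39976401   59.        ]]
```

Call:
servo_tool:
  rows:
    - [0.44,-0.36,0,-0.4,1]
    - [0.88,-0.72,0,-0.95,1]
    - [0.88,-0.72,0,-0.95,1]
    - [0.88,-0.72,0,-0.95,1]
    - [0.88,-0.72,0,-0.95,1]
    - [0.88,-0.72,0,-0.95,1]
    - [0.88,-0.72,0,-0.95,1]
    - [0.88,-0.72,0,-0.95,1]
    - [0.88,-0.72,0,-0.95,1]
    - [0.88,-0.72,0,-0.95,1]
    - [0.88,-0.72,0,-0.95,1]
    - [0.88,-0.72,0,-0.95,1]
    - [0.88,-0.72,0,-0.95,1]

```text
time_s: 1.18
ee_pos: [321.4, -336.4, 213.6]
ee_rot: [-180.0, -0.0, 107.1]
force: [-0.3, 1.7, 0.6]
gripper_width: 91.3
gripper_force: 0.0
```

```bash
cat >> h.py <<'E'
def go(x,y,z,yaw):
    from workcell import state
    s=state(); p=s["ee_pos"]; a=np.radians(s["ee_rot"][2])
    d=np.array([x,y,z])-p; c,n=np.cos(a),np.sin(a)
    print("t",round(s["time_s"],2),"pos",p.round(1),"rot",s["ee_rot"].round(2),"F",s["force"].round(1),"grip",round(s["gripper_width"],1),s["gripper_force"])
    print("row",np.round([(d[0]*c+d[1]*n)/200,(d[0]*n-d[1]*c)/200,-d[2]/200,-(yaw-s["ee_rot"][2])/90],3))
E
python3 -c "
from h import *
go(435,-138.5,150,106.9)"
```

```text
t 1.18 pos [ 321.4 -336.4  213.6] rot [-1.7998e+02 -4.0000e-02  1.0708e+02] F [-0.3  1.7  0.6] grip 91.3 0.0
row [0.779 0.834 0.318 0.002]
```

Call:
servo_tool:
  rows:
    - [0.4,0.42,0.15,0,1]
    - [0.78,0.834,0.318,0,1]
    - [0.78,0.834,0.318,0,1]
    - [0.78,0.834,0.318,0,1]
    - [0.78,0.834,0.318,0,1]
    - [0.78,0.834,0.318,0,1]
    - [0.78,0.834,0.318,0,1]
    - [0.78,0.834,0.318,0,1]
    - [0.78,0.834,0.318,0,1]

```text
time_s: 1.93
ee_pos: [435.4, -139.2, 150.4]
ee_rot: [-180.0, 0.0, 106.9]
force: [0.0, -0.3, 0.4]
gripper_width: 91.5
gripper_force: 0.0
```

```bash
python3 - <<'E'
from h import *
from workcell import vision
go(435,-138.5,15.5,106.9)
i=vision.camera_info("wrist"); im=vision.grab_frame("wrist")
np.save("w1.npy",i,allow_pickle=True)
cv2.imwrite("pics/w1.png",im[:,:,::-1])
E
```

```text
t 1.93 pos [ 435.4 -139.2  150.4] rot [-1.7997e+02  2.0000e-02  1.0691e+02] F [ 0.  -0.3  0.4] grip 91.5 0.0
row [ 0.004 -0.001  0.674  0.   ]
```

View pics/w1.png

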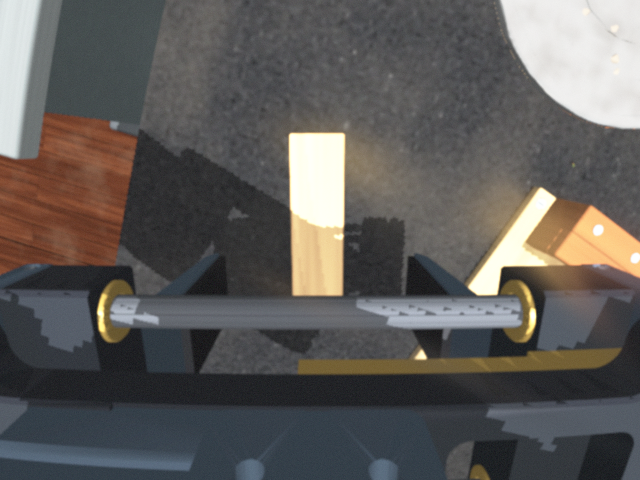

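The offcut's far end is at (289,133)–(344,133). It lies straight and centred between the fingers, which are at 225 and 408. I'll go down and grip.

Call:
servo_tool:
  rows:
    - [0.004,0,0.2,0,1]
    - [0.004,0,0.4,0,1]
    - [0.004,0,0.55,0,1]
    - [0.004,0,0.63,0,1]
    - [0.004,0,0.674,0,1]
    - [0.004,0,0.674,0,1]
    - [0.004,0,0.674,0,1]
    - [0.004,0,0.674,0,0]
    - [0.004,0,0.674,0,0]
    - [0.004,0,0.674,0,0]
    - [0.004,0,0.674,0,0]
    - [0.004,0,0.674,0,0]
    - [0.004,0,0.674,0,0]
    - [0.004,0,0.674,0,0]
    - [0.004,0,0.674,0,0]
    - [0.004,0,0.674,0,0]
  force: 45

```text
time_s: 3.32
ee_pos: [435.4, -138.0, 15.6]
ee_rot: [180.0, 0.0, 107.0]
force: [-1.1, 0.0, 0.9]
gripper_width: 43.8
gripper_force: 45.0
```

```bash
python3 - <<'E'
from h import *
from workcell import vision
i=np.load("w1.npy",allow_pickle=True).item()
e=ray(i,[[289,133],[344,133]],30); m=e.mean(0); print("bar end",e.round(1),"dist from TCP axis",np.hypot(*(m[:2]-[435.4,-139.2])))
# board from wrist: bed corner px(541,187) should be (-50,105,14)
print("bed corner", ray(i,[[541,187]],14), "side says", 635.56-50*np.cos(np.radians(14.2))+105*np.sin(np.radians(14.2)), -158.74+50*np.sin(np.radians(14.2))+105*np.cos(np.radians(14.2)))
go(435,-138.5,75,106.9)
E
```

```text
bar end [[390.9 -67.2  30. ]
 [432.5 -54.6  30. ]] dist from TCP axis 81.79014071107244
bed corner [[614.16410679 -44.17817529  14.        ]] side says 612.8450080225173 -44.682868967070306
t 3.32 pos [ 435.4 -138.    15.6] rot [180.     0.   106.97] F [-1.1  0.   0.9] grip 43.8 44.99323546886444
row [-0.002 -0.003 -0.297  0.001]
```

Call:
servo_tool:
  rows:
    - [0,0,-0.15,0,0]
    - [0,0,-0.3,0,0]
    - [0,0,-0.4,0,0]
    - [0,0,-0.4,0,0]

```text
time_s: 3.65
ee_pos: [438.0, -138.9, 99.1]
ee_rot: [179.6, 0.3, 107.0]
force: [1.8, -0.5, -0.5]
gripper_width: 43.7
gripper_force: 45.0
```

```bash
python3 -c "
from h import *
go(629.6,-198.5,95,75.8)"
```

```text
t 3.65 pos [ 438.  -138.9   99.1] rot [179.62   0.28 106.98] F [ 1.8 -0.5 -0.5] grip 43.7 44.99267399311066
row [-0.565  0.829  0.021  0.346]
```

Call:
servo_tool:
  rows:
    - [-0.1,0.15,0,0.07,0]
    - [-0.2,0.3,0,0.14,0]
    - [-0.3,0.45,0,0.21,0]
    - [-0.4,0.6,0,0.28,0]
    - [-0.5,0.74,0,0.345,0]
    - [-0.565,0.83,0,0.345,0]
    - [-0.565,0.83,0,0.345,0]
    - [-0.565,0.83,0,0.345,0]
    - [-0.565,0.83,0,0.345,0]
    - [-0.565,0.83,0,0.345,0]
    - [-0.565,0.83,0,0.345,0]

```text
time_s: 4.57
ee_pos: [625.9, -197.2, 95.5]
ee_rot: [-179.9, -0.0, 75.9]
force: [-0.1, 0.4, -0.9]
gripper_width: 43.5
gripper_force: 45.0
```

```bash
python3 - <<'E'
from h import *
from workcell import vision
go(629.6,-198.5,34,75.8)
cv2.imwrite("pics/w2.png",vision.grab_frame("wrist")[:,:,::-1])
np.save("w2.npy",vision.camera_info("wrist"),allow_pickle=True)
E
```

```text
t 4.57 pos [ 625.9 -197.2   95.5] rot [-179.94   -0.     75.93] F [-0.1  0.4 -0.9] grip 43.5 44.99264895915985
row [-0.002  0.02   0.307  0.001]
```

View pics/w2.png

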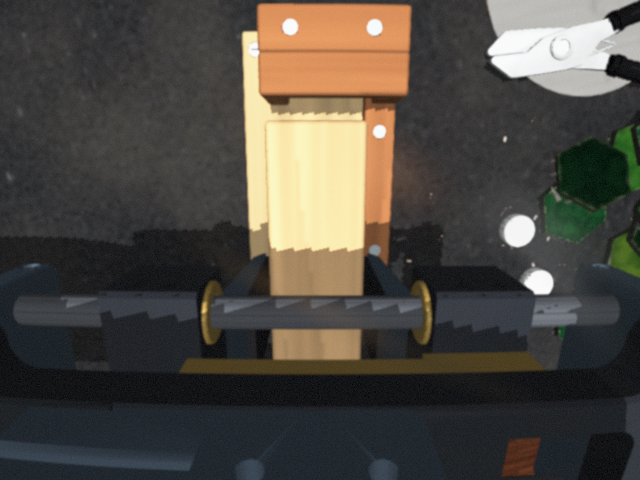

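The bar is straight over the bed. Its end is at (267–365, 122) and the block's front edge at about (262,96)–(407,93).

```bash
python3 - <<'E'
from h import *
i=np.load("w2.npy",allow_pickle=True).item()
R=np.array([[.9694,-.2453],[.2453,.9694]])
def B(px,z): return ((ray(i,px,z)[:,:2]-[635.56,-158.74])@R.T).round(1)
print("block front edge (y57.5)",B([[262,96],[407,93]],59))
print("bed left edge (x-50)",B([[243,33],[249,255]],14))
print("fence outer edge (x50)",B([[396,100],[388,255]],26))
print("bar end",B([[267,122],[365,122]],110))
print("tcp",((np.array([[625.9,-197.2]])-[635.56,-158.74])@R.T))
E
```

```text
block front edge (y57.5) [[-30.3  57.9]
 [ 50.1  59.9]]
bed left edge (x-50) [[-48.5 104.3]
 [-49.9 -47.3]]
fence outer edge (x50) [[ 51.1  60.5]
 [ 50.8 -43.4]]
bar end [[-21.1  40. ]
 [ 20.5  40.1]]
tcp [[  0.069834 -39.652722]]
```

Call:
servo_tool:
  rows:
    - [0,0.01,0.1,0,0]
    - [0,0.01,0.2,0,0]
    - [0,0.01,0.27,0,0]
    - [0,0.01,0.31,0,0]
    - [0,0.01,0.32,0,0]
    - [0,0.01,0.325,0,0]
    - [0,0.01,0.33,0,0]
    - [0,0.01,0.332,0,0]
    - [0,0.01,0.332,0,0]
    - [0,0.01,0.332,0,0]

```text
time_s: 5.45
ee_pos: [629.4, -198.3, 29.9]
ee_rot: [179.9, 0.0, 75.9]
force: [-0.6, 0.1, -0.3]
gripper_width: 43.7
gripper_force: 45.0
```

Call:
servo_tool:
  rows:
    - [0,0,0.005,0,0]
    - [0,0,0.005,0,0]
    - [0,0,0.005,0,0]
    - [0,0,0.005,0,0]

```text
time_s: 5.78
ee_pos: [629.5, -198.3, 29.7]
ee_rot: [179.9, 0.0, 75.9]
force: [-1.0, 0.1, 6.2]
gripper_width: 43.7
gripper_force: 45.0
```

Call:
servo_tool:
  rows:
    - [0,0.01,0,0,0]
    - [0,0.02,0,0,0]
    - [0,0.03,0,0,0]
    - [0,0.035,0,0,0]
    - [0,0.035,0,0,0]
    - [0,0.035,0,0,0]

```text
time_s: 6.28
ee_pos: [634.3, -199.5, 29.7]
ee_rot: [-179.8, 0.0, 75.9]
force: [-5.8, 0.6, 8.2]
gripper_width: 43.6
gripper_force: 45.0
```

The offcut is on the bed and touching the fence. Now I'll slide it lengthwise.

Call:
servo_tool:
  rows:
    - [0.02,0,0,0,0]
    - [0.04,0,0,0,0]
    - [0.06,0,0,0,0]
    - [0.08,0,0,0,0]
    - [0.1,0,0,0,0]
    - [0.12,0,0,0,0]
    - [0.14,0,0,0,0]
    - [0.16,0,0,0,0]
    - [0.175,0,0,0,0]
    - [0.175,0,0,0,0]
    - [0.175,0,0,0,0]

```text
time_s: 7.2
ee_pos: [642.4, -167.2, 29.7]
ee_rot: [-179.8, 0.1, 75.9]
force: [-7.6, -3.5, 8.7]
gripper_width: 43.7
gripper_force: 45.0
```

Call:
servo_tool:
  rows:
    - [0.01,0,0,0,0]
    - [0.02,0,0,0,0]
    - [0.03,0,0,0,0]
    - [0.035,0,0,0,0]
    - [0.04,0,0,0,0]
    - [0.04,0,0,0,0]
    - [0.04,0,0,0,0]

```text
time_s: 7.78
ee_pos: [644.1, -160.7, 29.7]
ee_rot: [-179.8, 0.2, 75.9]
force: [-7.5, -6.9, 8.8]
gripper_width: 43.4
gripper_force: 45.0
```

Call:
servo_tool:
  rows:
    - [0.005,0,0,0,0]
    - [0.01,0,0,0,0]
    - [0.015,0,0,0,0]
    - [0.015,0,0,0,0]
    - [0.015,0,0,0,0]

```text
time_s: 8.2
ee_pos: [644.1, -160.6, 29.7]
ee_rot: [-179.8, 0.5, 76.0]
force: [-10.0, -14.3, 7.9]
gripper_width: 43.6
gripper_force: 45.0
```

It bottomed out: there was no further travel and the force along the fence rose. I'll ease the lengthwise push and build up the diagonal press.

Call:
servo_tool:
  rows:
    - [0,0,0,0,0]
    - [-0.004,0.005,0.003,0,0]
    - [-0.008,0.01,0.006,0,0]
    - [-0.01,0.015,0.01,0,0]
    - [-0.01,0.02,0.013,0,0]
    - [-0.01,0.02,0.013,0,0]
    - [-0.01,0.02,0.013,0,0]
  force: 60

```text
time_s: 8.78
ee_pos: [644.2, -160.6, 29.7]
ee_rot: [-179.4, 0.3, 75.9]
force: [-21.2, -5.5, 27.6]
gripper_width: 43.8
gripper_force: 60.0
```

Call:
servo_tool:
  rows:
    - [-0.002,0.008,0.001,0,0]
    - [-0.004,0.016,0.002,0,0]
    - [-0.005,0.024,0.002,0,0]
    - [-0.005,0.03,0.002,0,0]
    - [-0.005,0.03,0.002,0,0]
    - [-0.005,0.03,0.002,0,0]
    - [-0.005,0.03,0.002,0,0]
    - [-0.005,0.03,0.002,0,0]

```text
time_s: 9.45
ee_pos: [644.3, -160.7, 29.9]
ee_rot: [-178.7, 0.2, 75.9]
force: [-33.3, -0.2, 38.8]
gripper_width: 43.6
gripper_force: 60.0
```

```bash
python3 - <<'E'
from h import *
from workcell import vision
go(644,-160,30,75.8)
a=vision.grab_frame("side")[:,:,::-1][230:370,340:480]; b=vision.grab_frame("scene")[:,:,::-1][240:380,200:340]
cv2.imwrite("pics/end.png",cv2.resize(np.hstack([a,b]),None,fx=2.85,fy=2.85,interpolation=cv2.INTER_CUBIC))
E
```

```text
t 9.45 pos [ 644.3 -160.7   29.9] rot [-178.68    0.25   75.92] F [-33.3  -0.2  38.8] grip 43.6 60.042462944984436
row [ 0.003 -0.002 -0.     0.001]
```

View pics/end.png

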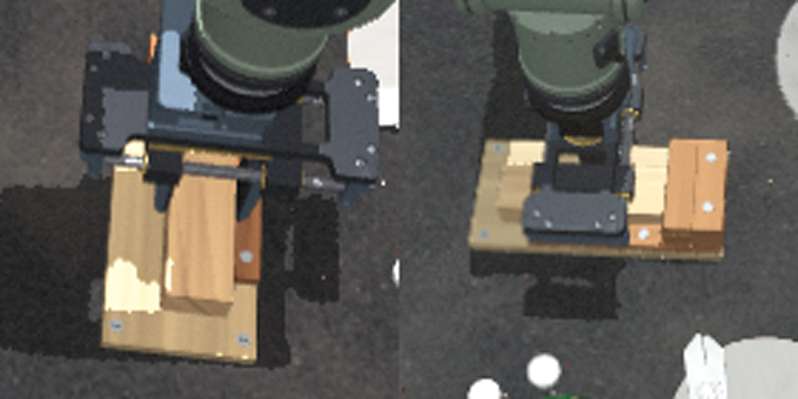

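The views show the bar in the slot, on the bed and along the fence. The tool has tilted 1.3° towards the fence, though, so I'll check from the torque whether the bar is tipping.

```bash
python3 - <<'E'
from h import *
from workcell import state
s=state(); x=np.array([.9694,-.2453,0]); y=np.array([.2453,.9694,0])
F=s["force"];T=s["torque"]; print("Fx,Fy,Fz board",F@x,F@y,F[2],"T board x,y,z",T@x,T@y,T[2],s["ee_pos"],s["ee_rot"])
E
```

```text
Fx,Fy,Fz board -32.20351131371419 -7.465080184625747 38.37801367593793 T board x,y,z -1.3328792733882788 5.394069343583533 -0.33014275983505026 [ 644.34743054 -160.71878502   29.95361653] [-178.69048114    0.24745641   75.91851162]
```

Call:
servo_tool:
  rows:
    - [0,-0.01,0.003,0,0]
    - [0,-0.02,0.006,0,0]
    - [0,-0.02,0.006,0,0]
    - [0,-0.02,0.006,0,0]
    - [0,-0.02,0.006,0,0]
    - [0,-0.02,0.006,0,0]

```text
time_s: 10.05
ee_pos: [644.2, -160.7, 29.8]
ee_rot: [-179.2, 0.2, 75.9]
force: [-26.7, -2.3, 37.7]
gripper_width: 43.4
gripper_force: 60.0
```

```bash
cat > f.py <<'E'
from h import *
from workcell import state
s=state(); x=np.array([.9694,-.2453,0]); y=np.array([.2453,.9694,0])
F=s["force"];T=s["torque"]; print("F board",F@x,F@y,F[2],"T board",T@x,T@y,T[2],s["ee_pos"],s["ee_rot"],s["time_s"])
E
python3 f.py
```

```text
F board -25.320003425555836 -8.791361300874666 37.74186402075367 T board -1.285499074021954 4.343732422859023 -0.2642072217996359 [ 644.22926778 -160.67396738   29.76146301] [-179.19748374    0.24804421   75.91810053] 10.05
```

Between those two readings the TCP height and tilt changed like a pivot on the fence-side edge. That means the bar needs more down-push relative to the sideways push.

Call:
servo_tool:
  rows:
    - [0,0,0.004,0,0]
    - [-0.003,0.003,0.008,0,0]
    - [-0.005,0.006,0.009,0,0]
    - [-0.005,0.006,0.009,0,0]
    - [-0.005,0.006,0.009,0,0]
    - [-0.005,0.006,0.009,0,0]

```text
time_s: 10.55
ee_pos: [644.3, -160.7, 29.8]
ee_rot: [-179.1, 0.2, 75.9]
force: [-31.7, 1.9, 47.7]
gripper_width: 43.4
gripper_force: 60.0
```

```bash
python3 f.py
```

```text
F board -31.16098621248154 -5.906748600484561 47.70631738974729 T board -0.9751152264122835 5.319565823640779 -0.23784363044598528 [ 644.26004404 -160.72908907   29.76859006] [-1.79087408e+02  1.68825135e-01  7.59069984e+01] 10.55
```

Call:
servo_tool:
  rows:
    - [0,0.003,0.001,0,0]
    - [0,0.007,0.002,0,0]
    - [0,0.007,0.002,0,0]
    - [0,0.007,0.002,0,0]
    - [0,0.007,0.002,0,0]
    - [0,0.007,0.002,0,0]
    - [0,0.007,0.002,0,0]
    - [0,0.007,0.002,0,0]
    - [0,0.007,0.002,0,0]
    - [0,0.007,0.002,0,0]

```text
time_s: 11.38
ee_pos: [644.2, -160.6, 29.6]
ee_rot: [-178.9, 0.2, 75.9]
force: [-34.1, 2.9, 51.8]
gripper_width: 43.8
gripper_force: 60.1
```

```bash
python3 f.py
```

```text
F board -33.715037955077094 -5.561040253013008 51.78193244714739 T board -0.911218059397343 5.944445958782761 -0.16989859669056068 [ 644.23602482 -160.64151535   29.61489534] [-1.78904932e+02  1.70665751e-01  7.59342157e+01] 11.3833
```

```bash
python3 -c "
from workcell import job_done
print(job_done())"
```

```text
the job is handed in; nothing more can be done
None
```

The offcut is fully home in the slot and still gripped, pressed about 52 N down on the bed and about 34 N sideways at the wrist (an estimated 12–19 N at the fence after friction). The job is handed in at about 11.4 s; the tool leans about 1° towards the fence, so the bar may not be perfectly flat.

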